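# Fit the cam to the bottle labeller

## Task

Fit the teardrop-shaped cam with the D-shaped hole onto the upright flatted shaft of the bench labeller: turn it so that the flat in its hole meets the flat of the shaft, and lower it until it sits fully home, flat on the dark flange. Leave it there, and leave the three-lobed wheel and the round collar where they lie on the bench.

Things in the scene. Friction and masses are not known exactly. Their poses are not given: they have to be found in the camera images.
- cam: White teardrop plate lying on the bench, 88 x 56 x 22 mm, 0.1-0.2 kg. D-shaped through hole 35 mm across, its flat 10 mm from the hole's axis on the nose side. Origin: hole axis, underside; x to the nose (tip at +52 mm, blunt end at -36), z up. Sides y = +-28 mm are flat and parallel from x = -8 to +12: grip across y over the origin. Starts nose within 70 degrees of world +x.
- shaft: Fixed steel shaft, 30 mm diameter, flat 7.5 mm from the axis facing its x; rises 36 mm, top 12 mm tapered to half size. Origin: axis at the top of the dark teardrop flange (nose along x) the cam rests on, 70 mm above bench. Cam fits only with its x along this x: play 11 degrees, 2.5 mm. Grey deck 50 mm high below; within 85 mm nothing else is above the flange, labeller at most 120 mm high.
- lobed_wheel: White plastic wheel with three round lobes, 84 mm at most across, 22 mm thick, with a round hole of 35 mm; lies on the bench and stays there. Origin: its centre at the underside, z up.
- collar: White plastic round collar, 60 mm outside, with a round hole of 35 mm, 22 mm thick; lies on the bench and stays there. Origin: its centre at the underside, z up.
Not all that is in view belongs to the job. Leave any orange or pink look-alike of the cam alone.

How it is judged (in metres and radians):
At the end, for the whole second after the job is handed in: The cam sits on the labeller's shaft: its hole within 10 mm of the shaft's axis, its underside within 6 mm of the flange's top face, its long axis within 20 degrees of the shaft's x, lying level within 7 degrees, right side up and at rest (horizontal distance between cam and shaft below 0.01 m and z of cam in the frame of shaft between -0.006 and 0.006 m and angle between the x axis of cam and the x axis of shaft, either way round below 0.35 rad and angle between cam's own z axis and vertical below 0.12 rad and linear speed of cam below 0.02 m/s); the robot touches nothing.
It fails at once if the three-lobed wheel is moved more than 40 mm (distance of lobed_wheel from where it was at the start of the episode above 0.04 m).
It fails at once if the round collar is moved more than 40 mm (distance of collar from where it was at the start of the episode above 0.04 m).
It also fails if it takes over 38 s, if anything falls off the work surface, if the arm or the gripper's body presses on something with over 40 N, if the wrist force passes 120 N, or if a joint passes its speed limit or range.

## Robot

A 7-joint arm with a two-finger parallel gripper is mounted at the origin on the work surface. World frame = base frame: x ahead of the robot, y to its left, z up, the work surface at z = 0. Lengths are in m, angles in degrees, forces in N, time in s.
With the tool pointing down it reaches from about 0.425 to 0.875 m from the base axis. Payload 4.7 kg.
Tool frame: the origin (TCP) lies on the centre line of the jaws, within the pads' length; the fingertips stand 14 mm ahead of it and the grasp point (between the pads) lies 5 mm behind it; z points along the fingers, y is the line along which they close (so a half turn about z gives the same grasp; the last joint's range is limited). The gripper opens to 87 mm and grips with 3 to 60 N. Pads are 19 mm wide; open, the fingers measure 117 mm over their backs; the gripper's body (75 mm by 190 mm) begins 51 mm behind the grasp point.
Start: joints at [-64.28, 18.392, -4.016, 83.108, 1.295, 78.541, -3.26], TCP at [0.274, 0.59, 0.237] pointing down, gripper open.
Joint ranges: [-163.93, 163.93], [-17.29, 119.83], [-79.2, 71.16], [3.27, 140.29], [-89.18, 269.18], [5.43, 117.66], [-154.24, 154.24]. Speed limits (degrees/s): [147.25, 147.25, 180, 180, 180, 180, 180].

## Interface

Orientations are given as [roll, pitch, yaw] about the fixed x, y, z axes, in that order (R = Rz(yaw) Ry(pitch) Rx(roll)).
In Python, from cell import env gives the robot as it stands.
- The arm moves only by the tool jog_arm, never from a script. Its argument "motion" is a list that holds one entry, the list of rows, each a list of 7 numbers: the shift along the tool's x, y, z in units of 0.1 m (1.0 is 0.1 m), then the turn, a rotation vector about the tool's x, y, z in units of 180 degrees (1.0 is 180 degrees), then the closure, from 0 (fully open) to 1 (shut). A call has 1 to 5 rows; each row is the pose to reach, as a shift and turn from the pose commanded when the call began, along the tool's axes at that moment, turning the shorter way round; what a row does not reach only later rows make up. A row lasts 1/10 s, in which the tool goes at most 50 mm and 8.59 degrees, less where a joint would pass 70% of its speed; a pose out of reach is approached as far as the arm can. A call with a number of a shift or a turn outside -1 to 1 is refused whole. A call with a gripper value outside its range is refused whole. The fingers move at their own pace and stop on an object; "grip_force" is the grip in N (left out, the last holds). Time passes only in rows, so rows that repeat a pose let the fingers close. It gives the time, the measured TCP pose, the force, the opening and the grip force at its end, in the units of the state.
- env.get_obs(): the state, without advancing time (a new reading comes with each control period).
- env.read_camera(name): name is "side" or "top" or "wrist"; returns (picture, depth): 400x640x3 uint8, red, green, blue; 400x640 float32, m along the optical axis (not along the pixel's ray), 0 where there is no reading.
- env.camera_info(name): a dict with "camera_matrix" (3x3 intrinsics, pixels), "origin" and "orientation" of the camera in the world; the wrist camera has in their place "mount" (4x4, takes a point from camera to tool coordinates, whose origin is the TCP and whose axes are the flange's). Camera axes: x right, y down, z forward; pixel columns grow to the right and rows downward; lengths in m; the calibration is good to about 2 mm. The wrist camera is an equidistant fisheye: a pixel r from the principal point sees the ray r / f radians off the axis. A picture is of the moment at which its call begins: read the wrist's pose just before it. camera_info takes no time and is no camera call.
- env.sign_off(): hands the job in; it is judged then, once.
The state is a dict: "time_s": time; "qpos": joint angles; "joint_velocities": joint speeds; "effort": joint torques, N m; "tool_pos": TCP position; "tool_rot": TCP orientation; "force": force on the tool from outside, world axes, zero at the start; "wrist_torque": the same for the moment, N m; "grip_width": finger opening in m; "grasp_force": force on a finger pad.
Only numpy, scipy, OpenCV 4.12 (cv2) and the standard library are available. Lean on these libraries where they do the work, as an engineer would, in place of code of your own. Each camera call takes 0.05 s, during which the arm holds its last target. There are 200 camera calls.

## Working session

There is one attempt and no reset: what is moved stays moved. The work goes in short steps, Python scripts to look and compute and a tool call to move; the robot and the scene stay as the last step left them, time stands still between calls to the robot, and variables do not carry over. Pictures are saved under pics/ and viewed, at most 10 in all, crops included, and the job is handed in when it is done.

Besides the shell and the picture viewer there is one more tool, called after "Emit:" as name(argument=value, ...), one argument or row to a line, values as JSON. jog_arm: Moves the arm, as the interface text tells. Shifts and turns lie within -1 to 1; 1 stands for 0.1 m of shift or 180 degrees of turn. Its arguments: {"type":"object","properties":{"motion":{"type":"array","items":{"type":"array","items":{"type":"array","items":{"type":"number"}}}},"grip_force":{"type":"number"}},"required":["motion"]}

```bash
ls; mkdir -p pics; python3 - <<'E'
from cell import env
import cv2,numpy as np
o=env.get_obs();print(o['time_s'],o['tool_pos'],o['tool_rot'])
for n in('top','side'):
    p,d=env.read_camera(n);np.savez(f'pics/{n}0.npz',p=p,d=d);cv2.imwrite(f'pics/{n}0.png',p[:,:,::-1]);print(n,env.camera_info(n))
print(env.camera_info('wrist'))
E
```

```text
pics
0.0 [0.27363788 0.58903932 0.2354869 ] [-1.79893991e+02  6.76127662e-03  1.55089296e+02]
top {'camera_matrix': array([[503.44260241,   0.        , 322.72317054],
       [  0.        , 503.44260241, 210.71695061],
       [  0.        ,   0.        ,   1.        ]]), 'origin': array([ 0.378873  , -0.03939229,  1.29587581]), 'orientation': array([-1.68212701e+02, -3.54936986e-02, -9.03978401e+01])}
side {'camera_matrix': array([[475.96249336,   0.        , 316.60317648],
       [  0.        , 475.96249336, 195.63799437],
       [  0.        ,   0.        ,   1.        ]]), 'origin': array([0.33018178, 0.54060015, 0.76454558]), 'orientation': array([-136.74917201,    0.33550646, -155.94395487])}
{'camera_matrix': array([[309.70691629,   0.        , 325.08641874],
       [  0.        , 309.70691629, 203.93691873],
       [  0.        ,   0.        ,   1.        ]]), 'mount': array([[-3.68211872e-04, -9.64797747e-01, -2.62992723e-01,
         7.17771708e-02],
       [ 9.99999776e-01, -2.08346689e-04, -6.35756654e-04,
        -4.54671879e-04],
       [ 5.58582924e-04, -2.62992898e-01,  9.64797607e-01,
        -1.49489625e-01],
       [ 0.00000000e+00,  0.00000000e+00,  0.00000000e+00,
         1.00000000e+00]])}
```

View pics/top0.png

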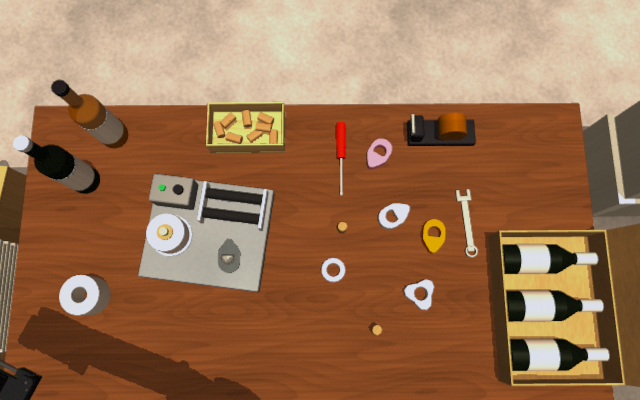

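The top view shows five plates: white teardrop (394,215), pink teardrop (379,152), orange teardrop (433,235), round collar (333,269) and three-lobed wheel (420,294). The shaft is at about (228,257). The white teardrop fits the cam's description, so I'll confirm it in a crop and measure it.

```bash
cat > h.py <<'E'
import numpy as np,cv2
from scipy.spatial.transform import Rotation as R
from cell import env
def cloud(n,d):
    c=env.camera_info(n);K=c['camera_matrix'];v,u=np.indices(d.shape)
    P=np.stack([(u-K[0,2])/K[0,0]*d,(v-K[1,2])/K[1,1]*d,d],-1)
    return P@R.from_euler('xyz',c['orientation'],degrees=True).as_matrix().T+c['origin']
def topx(n,P):
    c=env.camera_info(n);q=(np.asarray(P)-c['origin'])@R.from_euler('xyz',c['orientation'],degrees=True).as_matrix()
    return (c['camera_matrix']@q.T).T[:,:2]/q[:,2:]
E
python3 - <<'E'
from h import *
for n in('top','side'):
    z=np.load(f'pics/{n}0.npz');p,d=z['p'],z['d'];W=cloud(n,d)
    np.save(f'pics/{n}W.npy',W)
W=np.load('pics/topW.npy')
for u,v in[(405,207),(333,258),(412,300),(433,223),(228,257),(228,245),(180,270),(300,300)]:print(u,v,W[v,u].round(3))
print('side px shaft,cam',topx('side',[W[257,228],W[207,405]]))
p=np.load('pics/top0.npz')['p']
a=cv2.resize(p[185:255,350:470],None,fx=5,fy=5,interpolation=2);b=cv2.resize(p[225:285,190:270],None,fx=7.5,fy=7.5,interpolation=2)
s=np.zeros((800,600,3),np.uint8)[:600]
s=np.zeros((600,600,3),np.uint8);s[:350]=a;cv2.imwrite('pics/crop1.png',np.vstack([a,b[:250+200][100:350]]) [:,:,::-1])
E
```

```text
405 207 [ 0.652 -0.254  0.026]
333 258 [ 0.521 -0.067  0.028]
412 300 [ 0.416 -0.263  0.02 ]
433 223 [ 0.611 -0.326  0.019]
228 257 [0.517 0.183 0.105]
228 245 [0.55  0.19  0.074]
180 270 [0.492 0.31  0.053]
300 300 [ 0.418  0.017 -0.   ]
side px shaft,cam [[303.37628049 295.82604534]
 [331.14047978 145.48571334]]
```

View pics/crop1.png

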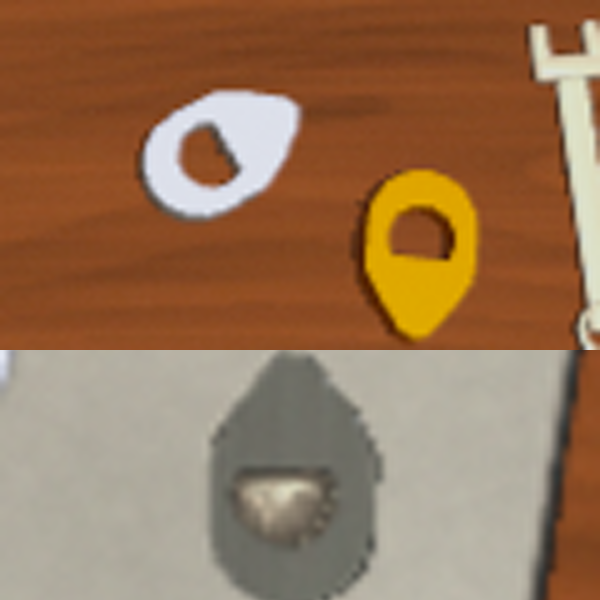

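View pics/side0.png

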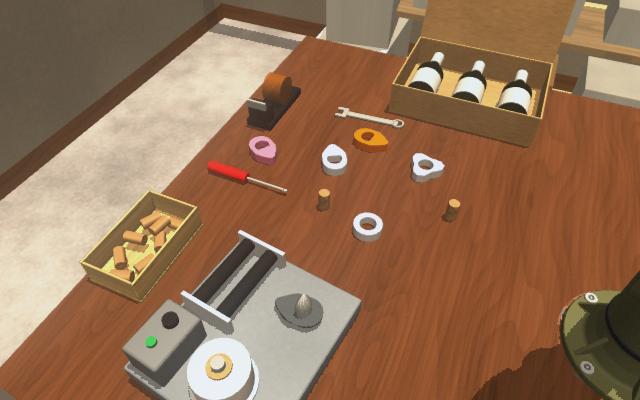

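The crop confirms the white teardrop with the D hole as the cam, nose towards upper right in the image. It is distinct from the orange one at (433,235). The flange nose points up in the image, roughly +x, with the shaft flat on that side. The side view agrees. Next I'll measure both poses in rectified planes.

```bash
cat >> h.py <<'E'
def rect(n,p,c,z,half=.07,s=2000):  # metric image: col=+x, row=+y, s px/m
    N=int(2*half*s);g=np.array([[-half,-half],[half,-half],[half,half],[-half,half]])
    src=topx(n,np.c_[g+c,np.full(4,z)]).astype(np.float32);dst=((g+half)*s).astype(np.float32)
    return cv2.warpPerspective(p,cv2.getPerspectiveTransform(src,dst),(N,N),flags=cv2.INTER_LINEAR)
E
python3 - <<'E'
from h import *
out=[]
for n in('top','side'):
    p=np.load(f'pics/{n}0.npz')['p']
    for nm,c,z in(('cam',(.64,-.235),.022),('fl',(.517,.183),.07)):
        r=rect(n,p,np.array(c),z);h=cv2.cvtColor(r,cv2.COLOR_RGB2HSV)
        if nm=='cam': m=((h[...,1]<60)&(h[...,2]>(190 if n=='top' else 200)))
        else: m=(h[...,2]<(128 if n=='top' else 120))
        m=cv2.morphologyEx(m.astype(np.uint8),cv2.MORPH_OPEN,np.ones((7,7)))
        k,l,st,_=cv2.connectedComponentsWithStats(m);i=1+np.argmax(st[1:,4]);m=(l==i).astype(np.uint8)
        ct=max(cv2.findContours(m,0,1)[0],key=cv2.contourArea);f=cv2.drawContours(m*0,[ct],-1,1,-1)
        M=cv2.moments(f,True);a=.5*np.degrees(np.arctan2(2*M['mu11'],M['mu20']-M['mu02']))
        q=(ct[:,0]+.5)/2000-.07+c
        cen=np.array([M['m10'],M['m01']])/M['m00']/2000-.07+c
        for t in(a,):
            e=np.array([np.cos(np.radians(t)),np.sin(np.radians(t))]);g=np.array([-e[1],e[0]])
            x=q@e;y=q@g;print(n,nm,'ang',round(t,1),'L',np.ptp(x).round(4),'Wd',np.ptp(y).round(4),'origin',(e*(x.max()-.052)+g*(y.max()+y.min())/2).round(4),(e*(x.min()+.036)+g*(y.max()+y.min())/2).round(4))
        v=r.copy();cv2.drawContours(v,[ct],-1,(255,0,0),1);out.append(v)
    W=np.load(f'pics/{n}W.npy').reshape(-1,3)
    s=W[(abs(W[:,0]-.517)<.04)&(abs(W[:,1]-.183)<.04)&(W[:,2]>.1)];print('tip',len(s),s.mean(0),s[:,2].max())
    s=W[(abs(W[:,0]-.517)<.085)&(abs(W[:,1]-.183)<.085)];print('maxz',s[:,2].max())
cv2.imwrite('pics/fit.png',np.vstack([np.hstack(out[:2]),np.hstack(out[2:])])[:,:,::-1])
E
```

```text
top cam ang -60.7 L 0.0857 Wd 0.0558 origin [ 0.6305 -0.2188] [ 0.6316 -0.2208]
top fl ang 3.7 L 0.0827 Wd 0.0551 origin [0.5141 0.1873] [0.5194 0.1876]
tip 74 [0.51612842 0.18761173 0.10516765] 0.11156675440772079
maxz 0.11156675440772079
side cam ang -60.6 L 0.0859 Wd 0.0558 origin [ 0.63   -0.2196] [ 0.6311 -0.2214]
side fl ang 13.1 L 0.0791 Wd 0.0598 origin [0.5101 0.195 ] [0.5188 0.197 ]
tip 135 [0.51420259 0.1916363  0.10478756] 0.10952861553927007
maxz 0.10952861553927007
```

View pics/fit.png

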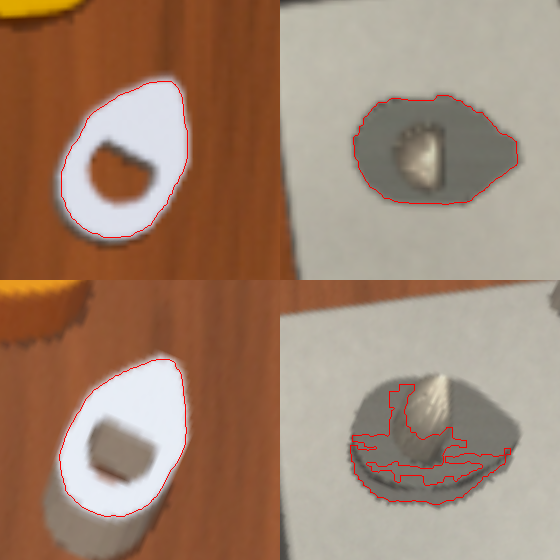

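Cam: origin ≈ (0.631, -0.220), nose at -60.7°, outline 86 x 56 mm, so it matches. Shaft ≈ (0.516, 0.187), nose at about 0°, with some doubt from the flange's side walls. I'll go above the shaft first for a wrist view, which is roughly on the way.

Emit:
jog_arm(
  motion=[
    [[-0.97, -0.66, -0.05, 0, 0, 0, 0], [-0.97, -0.66, -0.05, 0, 0, 0, 0], [-0.97, -0.66, -0.05, 0, 0, 0, 0]],
  ],
)

```text
time_s: 0.4
tool_pos: [0.3384, 0.4836, 0.2414]
tool_rot: [-179.9, 0.2, 154.7]
force: [0.9, -0.6, -0.1]
grip_width: 0.0873
grasp_force: 0.0
```

Emit:
jog_arm(
  motion=[
    [[-0.97, -0.66, -0.05, 0, 0, 0, 0], [-0.97, -0.66, -0.05, 0, 0, 0, 0], [-0.97, -0.66, -0.05, 0, 0, 0, 0], [-0.97, -0.66, -0.05, 0, 0, 0, 0]],
  ],
)

```text
time_s: 0.8
tool_pos: [0.3967, 0.3847, 0.2468]
tool_rot: [-180.0, 0.1, 154.7]
force: [0.6, 0.2, 0.1]
grip_width: 0.0869
grasp_force: 0.0
```

Emit:
jog_arm(
  motion=[
    [[-0.97, -0.66, -0.05, 0, 0, 0, 0], [-0.97, -0.66, -0.05, 0, 0, 0, 0], [-0.97, -0.66, -0.05, 0, 0, 0, 0], [-0.97, -0.66, -0.05, 0, 0, 0, 0]],
  ],
)

```text
time_s: 1.2
tool_pos: [0.4557, 0.2855, 0.2516]
tool_rot: [-180.0, 0.0, 154.8]
force: [0.1, -0.9, 0.0]
grip_width: 0.0871
grasp_force: 0.0
```

Emit:
jog_arm(
  motion=[
    [[-0.97, -0.66, -0.05, 0, 0, -0.139, 0], [-0.97, -0.66, -0.05, 0, 0, -0.139, 0], [-0.97, -0.66, -0.05, 0, 0, -0.139, 0], [-0.97, -0.66, -0.05, 0, 0, -0.139, 0], [-0.97, -0.66, -0.05, 0, 0, -0.139, 0]],
  ],
)

```text
time_s: 1.7
tool_pos: [0.5138, 0.189, 0.2562]
tool_rot: [179.9, -0.1, -179.8]
force: [-0.4, 0.9, 0.6]
grip_width: 0.0869
grasp_force: 0.0
```

```bash
cat >> h.py <<'E'
def wrect(o,p,c,z,half=.07,s=2000):  # wrist fisheye -> metric image (col=+x,row=+y)
    i=env.camera_info('wrist');K=i['camera_matrix'];M=i['mount'];N=int(2*half*s)
    r,q=np.indices((N,N));P=np.stack([q/s-half+c[0],r/s-half+c[1],np.full((N,N),z)],-1)
    T=(P-o['tool_pos'])@R.from_euler('xyz',o['tool_rot'],degrees=True).as_matrix()
    C=(T-M[:3,3])@M[:3,:3];rho=np.hypot(C[...,0],C[...,1]);f=np.arctan2(rho,C[...,2])*K[0,0]/rho
    return cv2.remap(p,(C[...,0]*f+K[0,2]).astype(np.float32),(C[...,1]*f+K[1,2]).astype(np.float32),1)
E
python3 - <<'E'
from h import *
o=env.get_obs();p,d=env.read_camera('wrist');print(o['tool_pos'],o['tool_rot'],o['qpos'],o['time_s'])
r=[wrect(o,p,(.516,.187),z,s=2800) for z in(.07,.106)]
cv2.imwrite('pics/w1.png',np.hstack(r)[:,:,::-1]); np.savez('pics/w1.npz',p=p,d=d,pos=o['tool_pos'],rot=o['tool_rot'])
E
```

```text
[0.51376117 0.18901267 0.25615217] [ 1.79932555e+02 -6.41134263e-02 -1.79829425e+02] [-35.28899397   5.22743375  13.25343194  96.69164714  -1.31080253
  78.25670822  68.34935732] 1.7
```

View pics/w1.png

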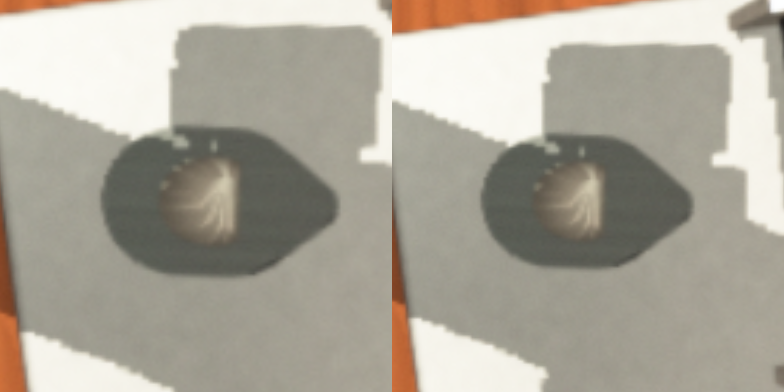

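The wrist view, rectified at z = 0.07, shows the flange spanning columns 101–338 and rows 127–275 with the axis nearly along x. The shaft is at about (0.517, 0.188) and its flat faces +x. Now to the cam.

Emit:
jog_arm(
  motion=[
    [[-0.29, -1.0, 0, 0, 0, 0, 0], [-0.29, -1.0, 0, 0, 0, 0, 0], [-0.29, -1.0, 0, 0, 0, 0, 0]],
  ],
)

```text
time_s: 2.05
tool_pos: [0.5447, 0.0815, 0.2567]
tool_rot: [-179.8, 0.1, 179.7]
force: [0.5, -1.0, -0.2]
grip_width: 0.0868
grasp_force: 0.0
```

Emit:
jog_arm(
  motion=[
    [[-0.29, -1.0, 0.1, 0, 0, 0, 0], [-0.29, -1.0, 0.1, 0, 0, 0, 0], [-0.29, -1.0, 0.1, 0, 0, 0, 0]],
  ],
)

```text
time_s: 2.35
tool_pos: [0.5732, -0.0187, 0.246]
tool_rot: [-179.8, -0.0, 179.7]
force: [-0.3, -0.1, 0.3]
grip_width: 0.0872
grasp_force: 0.0
```

Emit:
jog_arm(
  motion=[
    [[-0.29, -1.0, 0.2, 0, 0, 0, 0], [-0.29, -1.0, 0.2, 0, 0, 0, 0], [-0.29, -1.0, 0.2, 0, 0, 0, 0]],
  ],
)

```text
time_s: 2.65
tool_pos: [0.6017, -0.118, 0.225]
tool_rot: [-179.8, -0.1, 179.7]
force: [-0.5, -0.3, 0.5]
grip_width: 0.0871
grasp_force: 0.0
```

Emit:
jog_arm(
  motion=[
    [[-0.29, -1.0, 0.2, 0, 0, 0.238, 0], [-0.29, -1.0, 0.2, 0, 0, 0.238, 0], [-0.29, -1.0, 0.2, 0, 0, 0.238, 0], [-0.29, -1.0, 0.2, 0, 0, 0.238, 0], [-0.29, -1.0, 0.2, 0, 0, 0.238, 0]],
  ],
)

```text
time_s: 3.15
tool_pos: [0.6321, -0.2101, 0.2055]
tool_rot: [180.0, -0.1, 137.0]
force: [1.1, -0.4, 1.1]
grip_width: 0.0871
grasp_force: 0.0
```

Emit:
jog_arm(
  motion=[
    [[0, 0, 0, 0, 0, 0.099, 0], [0, 0, 0, 0, 0, 0.099, 0], [0, 0, 0, 0, 0, 0.099, 0], [0, 0, 0, 0, 0, 0.099, 0]],
  ],
)

```text
time_s: 3.55
tool_pos: [0.632, -0.2106, 0.2061]
tool_rot: [180.0, -0.1, 119.8]
force: [-0.6, -0.6, 0.7]
grip_width: 0.0868
grasp_force: 0.0
```

```bash
cat >> h.py <<'E'
def fit(r,m,c,s,L=(.052,.036)):
    m=cv2.morphologyEx(m.astype(np.uint8),cv2.MORPH_OPEN,np.ones((7,7)))
    k,l,st,_=cv2.connectedComponentsWithStats(m);m=(l==1+np.argmax(st[1:,4])).astype(np.uint8)
    ct=max(cv2.findContours(m,0,1)[0],key=cv2.contourArea);f=cv2.drawContours(m*0,[ct],-1,1,-1)
    M=cv2.moments(f,True);a=.5*np.arctan2(2*M['mu11'],M['mu20']-M['mu02'])
    e=np.array([np.cos(a),np.sin(a)]);g=np.array([-e[1],e[0]]);q=ct[:,0]/s-.07+c;x=q@e;y=q@g
    print('ang',np.degrees(a).round(1),'L',np.ptp(x).round(4),'W',np.ptp(y).round(4),'org',(e*(x.min()+np.ptp(x)*36/88)+g*(y.max()+y.min())/2).round(4))
    cv2.drawContours(r,[ct],-1,(255,0,0),1)
def delta(o,pos,yaw):
    A=R.from_euler('xyz',o['tool_rot'],degrees=True)
    print('at',o['tool_pos'].round(4),o['tool_rot'].round(1),'shift',(A.inv().apply(np.array(pos)-o['tool_pos'])*10).round(3),'turn',((A.inv()*R.from_euler('xyz',[180,0,yaw],degrees=True)).as_rotvec()/np.pi).round(4))
E
python3 - <<'E'
from h import *
z=np.load('pics/w1.npz');c=np.array([.516,.187]);r=wrect(dict(tool_pos=z['pos'],tool_rot=z['rot']),z['p'],c,.07,s=2800)
fit(r,r.max(2)<95,c,2800)
o=env.get_obs();p,d=env.read_camera('wrist');c=np.array([.631,-.22])
r2=wrect(o,p,c,.022,s=2800);h=cv2.cvtColor(r2,cv2.COLOR_RGB2HSV);fit(r2,(h[...,1]<60)&(h[...,2]>150),c,2800)
cv2.imwrite('pics/w2.png',np.hstack([r,r2])[:,:,::-1]);print(o['time_s'],o['qpos'].round(1))
delta(o,(.631,-.22,.017),119.3)
E
```

```text
ang -8.8 L 0.0794 W 0.0345 org [0.519  0.1995]
ang -60.8 L 0.0887 W 0.0561 org [ 0.63   -0.2201]
3.55 [-12.8  24.5  39.   84.2 -15.6  76.8  57. ]
at [ 0.632  -0.2106  0.2061] [ 1.800e+02 -1.000e-01  1.198e+02] shift [-0.079 -0.056  1.891] turn [ 0.0001 -0.0004  0.0025]
```

View pics/w2.png

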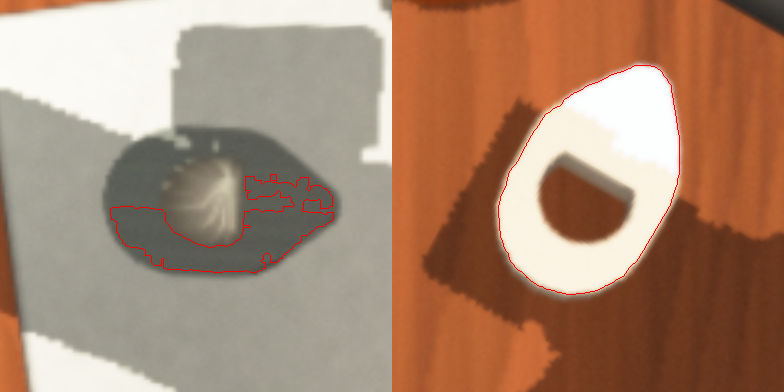

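The cam's outline fits well (88.7 x 56.1 mm): origin (0.630, -0.220), angle -60.8°. Lowering over it.

Emit:
jog_arm(
  motion=[
    [[-0.075, -0.06, 0.5, 0, 0, 0.003, 0], [-0.075, -0.06, 1.0, 0, 0, 0.003, 0], [-0.075, -0.06, 1.0, 0, 0, 0.003, 0]],
  ],
)

```text
time_s: 3.9
tool_pos: [0.6251, -0.2199, 0.0995]
tool_rot: [-179.5, -0.6, 119.0]
force: [-0.1, 0.6, -1.4]
grip_width: 0.0866
grasp_force: 0.0
```

```bash
python3 - <<'E'
from h import *
delta(env.get_obs(),(.6303,-.2201,.0175),119.2)
z=np.load('pics/w1.npz');c=np.array([.516,.187]);r=wrect(dict(tool_pos=z['pos'],tool_rot=z['rot']),z['p'],c,.07,s=2800)
for t in(105,112,118,124):fit(r,(r.max(2)<t),c,2800)
h=cv2.cvtColor(r,cv2.COLOR_RGB2HSV);print(h[200,[130,180,290,370]],h[240,[200,60]])
E
```

```text
at [ 0.6251 -0.2199  0.0995] [-179.5   -0.6  119. ] shift [-0.035  0.051  0.819] turn [-0.0028 -0.0031 -0.0011]
ang 0.6 L 0.0822 W 0.0514 org [0.5175 0.1891]
ang 0.4 L 0.0815 W 0.0507 org [0.5175 0.1891]
ang 0.4 L 0.0807 W 0.05 org [0.5176 0.1891]
ang 0.3 L 0.08 W 0.0493 org [0.5177 0.1891]
[[ 42  26  97]
 [ 19  54 114]
 [ 33  24  95]
 [ 22  27 167]] [[ 17  51 106]
 [ 24  24 161]]
```

Flange: (0.5175, 0.189), 0.4°. I'll let the arm settle before the final descent.

Emit:
jog_arm(
  motion=[
    [[0, 0, 0, 0, 0, 0, 0], [0, 0, 0.3, 0, 0, 0, 0], [0, 0, 0.5, 0, 0, 0, 0], [0, 0, 0.5, 0, 0, 0, 0]],
  ],
)

```text
time_s: 4.3
tool_pos: [0.6301, -0.222, 0.0571]
tool_rot: [180.0, -0.0, 119.0]
force: [0.2, 0.9, -1.1]
grip_width: 0.0874
grasp_force: 0.0
```

```bash
python3 - <<'E'
from h import *
delta(env.get_obs(),(.6303,-.2201,.0175),119.2)
E
```

```text
at [ 0.6301 -0.222   0.0571] [180.  -0. 119.] shift [0.015 0.01  0.396] turn [ 0.0001 -0.0002 -0.0012]
```

Emit:
jog_arm(
  motion=[
    [[0.01, 0.01, 0.2, 0, 0, 0, 0], [0.01, 0.01, 0.38, 0, 0, 0, 0], [0.01, 0.01, 0.38, 0, 0, 0, 0], [0.01, 0.01, 0.38, 0, 0, 0, 0]],
  ],
)

```text
time_s: 4.7
tool_pos: [0.6307, -0.2214, 0.0196]
tool_rot: [180.0, 0.0, 118.9]
force: [-1.4, 0.0, 0.3]
grip_width: 0.0872
grasp_force: 0.0
```

Emit:
jog_arm(
  motion=[
    [[0, 0, 0, 0, 0, 0, 1], [0, 0, 0, 0, 0, 0, 1], [0, 0, 0, 0, 0, 0, 1], [0, 0, 0, 0, 0, 0, 1], [0, 0, 0, 0, 0, 0, 1]],
  ],
  grip_force=30,
)

```text
time_s: 5.2
tool_pos: [0.6303, -0.2212, 0.0188]
tool_rot: [180.0, 0.0, 118.9]
force: [-0.8, 0.2, 0.6]
grip_width: 0.0555
grasp_force: 30.0
```

Gripped at 55.5 mm. Lifting.

Emit:
jog_arm(
  motion=[
    [[0, 0, -0.3, 0, 0, 0, 1], [0, 0, -0.65, 0, 0, 0, 1], [0, 0, -1.0, 0, 0, 0, 1], [0, 0, -1.0, 0, 0, 0, 1]],
  ],
)

```text
time_s: 5.6
tool_pos: [0.6331, -0.2229, 0.1242]
tool_rot: [179.6, 0.4, 118.9]
force: [1.3, -0.6, -1.6]
grip_width: 0.0556
grasp_force: 30.0
```

Emit:
jog_arm(
  motion=[
    [[0, 0, -0.3, 0, 0, -0.047, 1], [0, 0, -0.6, 0, 0, -0.094, 1], [0, 0, -0.6, 0, 0, -0.141, 1], [0, 0, -0.6, 0, 0, -0.188, 1], [0, 0, -0.6, 0, 0, -0.235, 1]],
  ],
)

```text
time_s: 6.1
tool_pos: [0.6297, -0.221, 0.1777]
tool_rot: [180.0, -0.1, 161.6]
force: [-0.3, -0.1, -1.2]
grip_width: 0.0558
grasp_force: 30.0
```

Emit:
jog_arm(
  motion=[
    [[0, 0, 0, 0, 0, -0.047, 1], [0, 0, 0, 0, 0, -0.094, 1], [0, 0, 0, 0, 0, -0.106, 1], [0, 0, 0, 0, 0, -0.106, 1]],
  ],
)

```text
time_s: 6.5
tool_pos: [0.6296, -0.2211, 0.1775]
tool_rot: [180.0, -0.1, -179.7]
force: [-0.0, -0.3, -2.0]
grip_width: 0.0558
grasp_force: 30.0
```

```bash
python3 - <<'E'
from h import *
o=env.get_obs();delta(o,(.5175,.189,.178),-179.6);print(o['grip_width'],o['qpos'].round(1))
E
```

```text
at [ 0.6296 -0.2211  0.1775] [ 1.800e+02 -1.000e-01 -1.797e+02] shift [ 1.101e+00  4.106e+00 -1.000e-03] turn [ 0.0002 -0.0005 -0.0007]
0.055784292892218014 [ -3.9  23.8  27.7  85.7 -11.3  73.4 115.4]
```

Emit:
jog_arm(
  motion=[
    [[0.14, 0.5, 0, 0, 0, 0, 1], [0.27, 1.0, 0, 0, 0, 0, 1], [0.27, 1.0, 0, 0, 0, 0, 1]],
  ],
)

```text
time_s: 6.8
tool_pos: [0.6019, -0.1119, 0.1773]
tool_rot: [179.6, -0.1, -179.2]
force: [0.2, 0.3, -1.5]
grip_width: 0.0558
grasp_force: 30.0
```

Emit:
jog_arm(
  motion=[
    [[0.14, 0.5, 0, 0, 0, 0, 1], [0.27, 1.0, 0, 0, 0, 0, 1], [0.27, 1.0, 0, 0, 0, 0, 1]],
  ],
)

```text
time_s: 7.1
tool_pos: [0.5736, -0.0123, 0.1777]
tool_rot: [179.7, -0.1, -179.2]
force: [0.6, 1.7, -1.3]
grip_width: 0.0559
grasp_force: 30.0
```

Emit:
jog_arm(
  motion=[
    [[0.14, 0.5, 0, 0, 0, 0, 1], [0.27, 1.0, 0, 0, 0, 0, 1], [0.27, 1.0, 0, 0, 0, 0, 1]],
  ],
)

```text
time_s: 7.4
tool_pos: [0.5454, 0.0871, 0.1779]
tool_rot: [179.7, -0.1, -179.1]
force: [-0.1, 0.4, -1.3]
grip_width: 0.0556
grasp_force: 30.0
```

Emit:
jog_arm(
  motion=[
    [[0.14, 0.4, 0, 0, 0, 0, 1], [0.27, 0.8, 0, 0, 0, 0, 1], [0.27, 1.0, 0, 0, 0, 0, 1], [0.27, 1.0, 0, 0, 0, 0, 1], [0.27, 1.0, 0, 0, 0, 0, 1]],
  ],
)

```text
time_s: 7.9
tool_pos: [0.5201, 0.1778, 0.1781]
tool_rot: [-179.9, -0.0, -179.7]
force: [0.6, -0.0, -0.9]
grip_width: 0.056
grasp_force: 30.0
```

```bash
python3 - <<'E'
from h import *
o=env.get_obs();delta(o,(.5175,.189,.178),-179.6);print(o['grip_width'],o['time_s'])
p,d=env.read_camera('wrist');zb=o['tool_pos'][2]-.0188+.022
c=o['tool_pos'][:2];r=wrect(o,p,c,zb,s=2800);h=cv2.cvtColor(r,cv2.COLOR_RGB2HSV);fit(r,(h[...,1]<60)&(h[...,2]>165),c,2800)
cv2.imwrite('pics/w3.png',np.hstack([r,wrect(o,p,c,.07,s=2800)])[:,:,::-1])
E
```

```text
at [0.5201 0.1778 0.1781] [-179.9   -0.  -179.7] shift [0.025 0.112 0.001] turn [-0.0003 -0.0002 -0.0005]
0.05599046343798293 7.9
ang 46.0 L 0.0656 W 0.0402 org [0.4652 0.2272]
```

View pics/w3.png

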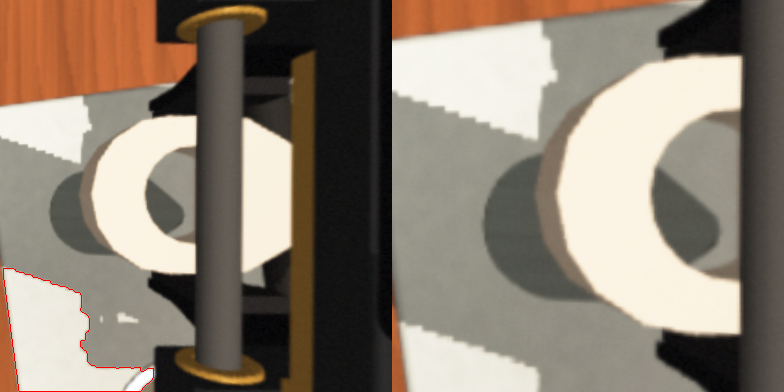

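The wrist picture shows the cam gripped centrally: blunt edge at column 92, sides at rows 115 and 273, hole clear. Its origin is within about 1 mm of the TCP. Aligning over the shaft and lowering to just above the tip.

Emit:
jog_arm(
  motion=[
    [[0.02, 0.115, 0, 0, 0, 0, 1], [0.02, 0.115, 0, 0, 0, 0, 1], [0.02, 0.115, 0.25, 0, 0, 0, 1], [0.02, 0.115, 0.45, 0, 0, 0, 1], [0.02, 0.115, 0.45, 0, 0, 0, 1]],
  ],
)

```text
time_s: 8.45
tool_pos: [0.516, 0.1886, 0.1308]
tool_rot: [-179.9, -0.3, -179.7]
force: [-0.7, -0.5, -1.3]
grip_width: 0.056
grasp_force: 30.0
```

```bash
python3 - <<'E'
from h import *
env.get_obs();
import cv2
for n in('top','side'):
    p,d=env.read_camera(n);np.savez(f'pics/{n}1.npz',p=p,d=d)
    u,v=topx(n,[[.5175,.189,.1]])[0].astype(int);print(u,v)
    cv2.imwrite(f'pics/{n}1.png',cv2.resize(p[v-50:v+50,u-65:u+65],None,fx=4,fy=4,interpolation=2)[:,:,::-1])
o=env.get_obs();delta(o,(.518,.1893,.0888),-179.6)
a,b=[cv2.imread(f'pics/{n}1.png') for n in('top','side')]
cv2.imwrite('pics/ts1.png',cv2.resize(np.hstack([a,b]),(800,308)))
E
```

```text
226 256
301 300
at [0.5181 0.1894 0.1338] [-180.    -0.  -179.7] shift [ 0.001 -0.001  0.45 ] turn [-0.0001 -0.0001 -0.0008]
```

View pics/ts1.png

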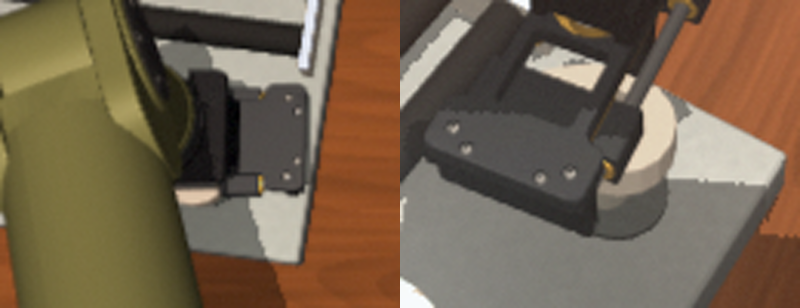

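The gripper hides most of the fit, but the cam sits over the flange in the side view. The TCP is on target, so I'll lower in small steps and watch the force.

Emit:
jog_arm(
  motion=[
    [[0, 0, 0.06, 0, 0, 0, 1], [0, 0, 0.12, 0, 0, 0, 1], [0, 0, 0.18, 0, 0, 0, 1], [0, 0, 0.18, 0, 0, 0, 1]],
  ],
)

```text
time_s: 8.95
tool_pos: [0.5174, 0.1894, 0.1146]
tool_rot: [-180.0, -0.1, -179.7]
force: [-0.7, -0.2, -1.4]
grip_width: 0.0558
grasp_force: 30.0
```

Emit:
jog_arm(
  motion=[
    [[0, 0, 0.04, 0, 0, 0, 1], [0, 0, 0.08, 0, 0, 0, 1], [0, 0, 0.11, 0, 0, 0, 1], [0, 0, 0.11, 0, 0, 0, 1]],
  ],
)

```text
time_s: 9.35
tool_pos: [0.5177, 0.1896, 0.104]
tool_rot: [-180.0, -0.0, -179.7]
force: [0.1, -0.4, -1.1]
grip_width: 0.0557
grasp_force: 30.0
```

No contact force with the full-diameter part inside the hole. Continuing.

Emit:
jog_arm(
  motion=[
    [[0, 0, 0.05, 0, 0, 0, 1], [0, 0, 0.1, 0, 0, 0, 1], [0, 0, 0.14, 0, 0, 0, 1], [0, 0, 0.14, 0, 0, 0, 1]],
  ],
)

```text
time_s: 9.75
tool_pos: [0.5175, 0.1894, 0.0897]
tool_rot: [-180.0, -0.1, -179.7]
force: [0.2, -0.3, -1.1]
grip_width: 0.0557
grasp_force: 30.0
```

Within about 1 mm of home. One last small nudge down, then release.

Emit:
jog_arm(
  motion=[
    [[0, 0, 0.01, 0, 0, 0, 1], [0, 0, 0.01, 0, 0, 0, 1], [0, 0, 0.01, 0, 0, 0, 1]],
  ],
)

```text
time_s: 10.05
tool_pos: [0.5182, 0.1898, 0.0897]
tool_rot: [180.0, 0.0, -179.7]
force: [0.5, 0.5, -0.9]
grip_width: 0.0558
grasp_force: 30.0
```

Emit:
jog_arm(
  motion=[
    [[0, 0, 0, 0, 0, 0, 0.2], [0, 0, 0, 0, 0, 0, 0], [0, 0, 0, 0, 0, 0, 0], [0, 0, 0, 0, 0, 0, 0], [0, 0, 0, 0, 0, 0, 0]],
  ],
)

```text
time_s: 10.55
tool_pos: [0.5181, 0.1898, 0.0897]
tool_rot: [180.0, 0.0, -179.7]
force: [-0.6, -0.1, 0.0]
grip_width: 0.0843
grasp_force: 0.0
```

Emit:
jog_arm(
  motion=[
    [[0, 0, -0.2, 0, 0, 0, 0], [0, 0, -0.6, 0, 0, 0, 0], [0, 0, -1.0, 0, 0, 0, 0], [0, 0, -1.0, 0, 0, 0, 0], [0, 0, -1.0, 0, 0, 0, 0]],
  ],
)

```text
time_s: 11.05
tool_pos: [0.5186, 0.19, 0.1906]
tool_rot: [179.9, 0.1, -179.7]
force: [1.3, -0.1, -0.7]
grip_width: 0.0869
grasp_force: 0.0
```

```bash
python3 - <<'E'
from h import *
o=env.get_obs();p,d=env.read_camera('wrist');print(o['tool_pos'],o['time_s'],o['force'])
c=np.array([.5175,.189]);r=wrect(o,p,c,.092,s=2800)
q,D=env.read_camera('side');u,v=topx('side',[[.5175,.189,.09]])[0].astype(int)
W=cloud('side',D);s=q[v-40:v+40,u-40:u+40]
Z=W[v-40:v+40,u-40:u+40];h=cv2.cvtColor(s,cv2.COLOR_RGB2HSV);m=(abs(Z[...,2]-.092)<.02)&(np.hypot(Z[...,0]-.5175,Z[...,1]-.189)<.03);print('z pct',np.percentile(Z[m][:,2],[10,50,75,90]).round(3))
cv2.imwrite('pics/end.png',np.hstack([r,cv2.resize(s,(392,392),interpolation=2)])[:,:,::-1])
E
```

```text
[0.51864825 0.18999654 0.19064267] 11.05 [ 1.25191955 -0.1485081  -0.66635476]
z pct [0.088 0.093 0.095 0.105]
```

View pics/end.png

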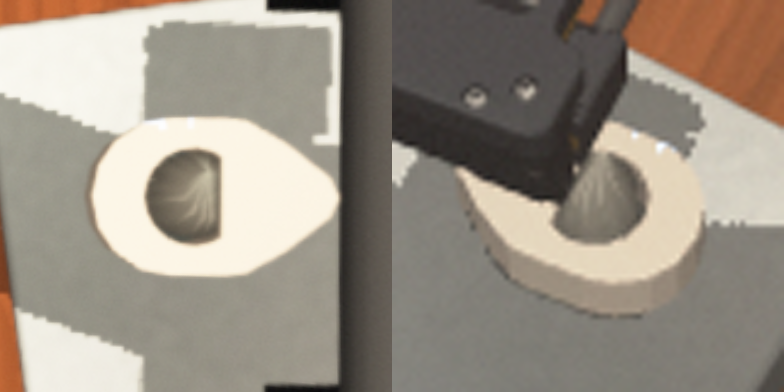

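The wrist view shows the cam on the shaft, with outline columns 92–338 and the nose along x. Its flats are mated, and its top is at about 0.093 m (0.092 expected), level. The gripper is clear, so I'll hand in.

```bash
python3 -c "
from cell import env
print(env.sign_off())"
```

```text
the job is handed in; nothing more can be done
None
```

The cam is seated flat on the labeller's flange, flats mated and nose along the shaft's x; I never reached for the wheel or collar, and handed in at about 11 s, but sign-off returned no verdict.

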